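Seat a tube block in the mixer and close its clamp

ROBOT

A 6-joint arm with a two-finger parallel gripper is mounted at the origin on a cart in front of the work surface, level with it; the furniture and walls round the work are solid. World frame = base frame: x ahead of the robot, y to its left, z up, the work surface at z = 0. Lengths are in mm, angles in rad, forces in N, time in s.
With the tool pointing down it reaches from about 300 to 775 mm from the base axis. Payload 14.6 kg.
Tool frame: the origin (TCP) lies between the finger pads; the fingertips stand 25 mm ahead of it and the grasp point (between the pads) lies 6 mm ahead of it; z points along the fingers, y is the line along which they close (so a half turn about z gives the same grasp; the last joint's range is limited). The gripper opens to 94 mm and grips with 3 to 60 N. Pads are 16 mm wide; open, the fingers measure 119 mm over their backs; the gripper's body (75 mm by 177 mm) begins 78 mm behind the grasp point.
Start: joints at [1.115, 0.3, 1.521, -0, 1.321, -0.067], TCP at [208.49, 508.942, 230.446] pointing down, gripper open.
Joint ranges: [-3.03, 3.03], [-0.79, 2.21], [0.23, 2.52], [-1.04, 4.18], [0, 3.07], [-2.55, 2.55]. Speed limits (rad/s): [2.22, 2.22, 2.57, 3.14, 3.14, 3.14].

INTERFACE

Orientations are given as [roll, pitch, yaw] about the fixed x, y, z axes, in that order (R = Rz(yaw) Ry(pitch) Rx(roll)).
In Python, from cell import manip gives the robot as it stands. The module is installed in compiled form; this text tells all that it offers.
- The arm moves only by the tool step_arm, never from a script. Its argument "series" is one flat list of numbers, 5 for each row, row after row: the shift along the world's x, y, z in mm, then the turn about the world's z in rad, then the closure, from 0 (fully open) to 1 (shut). In form: [dx, dy, dz, spin, jaw, dx, dy, dz, spin, jaw, ...]. A call has 1 to 20 rows; each row shifts and turns the commanded pose from where the row before left it; what a row does not reach is not made up. A row lasts 1/8 s, in which the tool goes at most 62.5 mm and 10.7 degrees, less where a joint would pass 70% of its speed; a pose out of reach is approached as far as the arm can. A call is refused whole if a number of a shift passes 62.5 or a number of a turn 0.188, either way. A call with a gripper value outside its range is refused whole. The fingers move at their own pace and stop on an object; "squeeze" is the grip in N (left out, the last holds). Time passes only in rows, so rows that do not move let the fingers close. It gives the time, the measured TCP pose, the force, the opening and the grip force at its end, in the units of the state.
- manip.read_state(): the state, without advancing time (a new reading comes with each control period).
- manip.camera(name): name is "scene" or "side" or "wrist"; returns (picture, depth): 400x640x3 uint8, blue, green, red; 400x640 float32, mm along the optical axis (not along the pixel's ray), 0 where there is no reading.
- manip.camera_info(name): a dict with "fovy" (degrees; the focal length in pixels is half the picture's height over the tangent of half this angle, whatever the lens; pixels are square), "cx", "cy" (the principal point, pixels), "eye" and "orientation" of the camera in the world. Camera axes: x right, y down, z forward; pixel columns grow to the right and rows downward; lengths in mm; the calibration is good to about 2 mm. A picture is of the moment at which its call begins: read the wrist's pose just before it. camera_info takes no time and is no camera call; for the wrist camera it gives the pose at the moment of the call.
- manip.sign_off(): hands the job in; it is judged then, once.
The state is a dict: "clock": time; "joints": joint angles; "qd": joint speeds; "effort": joint torques, N m; "eef_pos": TCP position; "eef_rot": TCP orientation; "wrist_force": force on the tool from outside, world axes, zero at the start; "moment": the same for the moment, N m; "finger_gap": finger opening in mm; "finger_force": force on a finger pad.
Only numpy, scipy, OpenCV 4.12 (cv2) and the standard library are available. Lean on these libraries where they do the work, as an engineer would, in place of code of your own. Each camera call takes 0.05 s, during which the arm holds its last target. There are 200 camera calls.

TASK

Load the aluminium tube block into the nest of the small mixer and, with the clamp still open, make sure it sits fully down: the plate under it runs stiffly and may hold it proud, so press the block until you feel the bottom stop. Only then swing the clamp arm by its red knob all the way down onto the block and let go. Set the block in by hand rather than dropping it, and leave the bottles and the petri dishes where they are.

Things in the scene. Friction and masses are not known exactly. Their poses are not given: they have to be found in the camera images.
- block_center (a point): Centre (half-way up) of the loose aluminium tube block: 80 mm (its x) by 44 mm (its y) by 50 mm tall, with eight 12 mm wells in its top, 10 mm deep; the middle of the top between the wells is solid. About 0.35 kg. Grasp it across the 44 mm. It looks the same after a half turn about the vertical; either way round is right.
- mixer: The white and green mixer, 190 x 120 mm, fixed; origin under its centre on the bench, top 36 mm up. The nest's steel floor plate slides up and down: at the start it stands anywhere from 0 to 9 mm above its bottom stop and carries the block's weight without sinking (it yields at about 9 N in all, weight included); pressed down, it goes to the stop and stays there.
- nest (a point): Centre of the nest on the mixer, at the underside of a fully seated block (block_center is then 25 mm above it). x, along which the block's long side goes, points to the clamp hinge; y across. Four L-shaped aluminium corner guides rise 19 mm above this point plus 5 mm of flared lead-in, with 1.5 mm play on each side of the block; the long sides are open over 57 mm for fingers.
- clamp_hinge (a point): Middle of the clamp's hinge axis, 72 mm along the nest's x from its centre and 66 mm above the nest point. The axis is parallel to the nest's y. Fixed to the mixer.
- clamp_knob (a point): Centre of the clamp's red knob, a short cylinder 22 mm in diameter and 26 mm wide between its flat ends, lying parallel to the hinge axis at the tip of a flat steel arm 20 mm wide, 140 mm from the hinge axis. It can be pinched across its flat ends from above at any angle of the arm and turns between the fingers as the arm swings.
- clamp (a joint): Angle of the clamp arm, rad. 0: closed, arm level, pointing along the nest's -x, its rubber foot on top of a fully seated block (the stop is at -0.04). Grows as it opens: pi/2 is upright, starts leaning back at 1.85 to 2.1, stop at 2.2. The arm weighs 0.28 kg; the hinge has friction (0.15 N m): above about 1 rad the arm stays where it is left, below about 0.7 rad it falls shut by its own weight.
- bottle_center (a point): Centre of the amber reagent bottle that stands nearest the front edge of the bench: loose, black cap, 48 mm in diameter, 90 mm tall, standing on the bench. Not to be moved.
- dish_center (a point): Centre of the nearer of the two loose petri dishes, 62 mm in diameter, 15 mm high. Not to be moved.
- dish2_center (a point): Centre of the farther petri dish, of the same size. Not to be moved.

How it is judged:
By the outcome, as a careful person would: the job done as asked, in the order asked, and still so for the second after the job is handed in, with the robot touching nothing.
It also fails if it takes over 58 s, if anything falls off the work surface, if the arm or the gripper's body presses on something with over 40 N, if the wrist force passes 120 N, or if a joint passes its speed limit or range.

## Working session

There is one attempt and no reset: what is moved stays moved. The work goes in short steps, Python scripts to look and compute and a tool call to move; the robot and the scene stay as the last step left them, time stands still between calls to the robot, and variables do not carry over. Pictures are saved under pics/ and viewed, at most 13 in all, crops included, and the job is handed in when it is done.

Besides the shell and the picture viewer there is one more tool, called after "Emit:" as a command line: name --argument value ..., lists and objects as JSON in quotes. step_arm: Moves the arm, as the interface text tells. Its arguments: {"type":"object","properties":{"series":{"type":"array"},"squeeze":{"type":"number"}},"required":["series"]}

```bash
mkdir -p pics
cat > h.py <<'E'
import numpy as np,cv2
from cell import manip
from scipy.spatial.transform import Rotation as R
def K(n):
    i=manip.camera_info(n); f=200/np.tan(np.radians(i['fovy'])/2); return i,f
def rot(o):
    o=np.array(o,float)
    return o if o.shape==(3,3) else R.from_euler('xyz',o).as_matrix()
def cloud(n,d):
    i,f=K(n); v,u=np.mgrid[:400,:640]
    p=np.stack([(u-i['cx'])/f*d,(v-i['cy'])/f*d,d],-1)
    return p@rot(i['orientation']).T+np.array(i['eye'])
def ray(n,u,v,z):
    i,f=K(n); r=rot(i['orientation'])@np.array([(u-i['cx'])/f,(v-i['cy'])/f,1]); e=np.array(i['eye'])
    return e+r*(z-e[2])/r[2]
def proj(n,p):
    i,f=K(n); c=rot(i['orientation']).T@(np.array(p,float)-np.array(i['eye']))
    return i['cx']+f*c[0]/c[2], i['cy']+f*c[1]/c[2]
E
python3 - <<'E'
from h import *
for n in('scene','side','wrist'):
    print(n,manip.camera_info(n)); b,d=manip.camera(n); cv2.imwrite(f'pics/{n}0.png',b); np.savez(f'{n}0.npz',b=b,d=d)
print(manip.read_state())
E
```

```text
scene {'fovy': 50.854119929794834, 'cx': 319.31631286065334, 'cy': 195.6602089562238, 'eye': array([ 109.8354323 , -678.08521306, 1057.07664547]), 'orientation': array([-2.44670479,  0.01468953, -0.53583324])}
side {'fovy': 50.07686561232437, 'cx': 318.780742591607, 'cy': 197.3817609874434, 'eye': array([ 859.79412428, -510.37827225, 1317.69539963]), 'orientation': array([-2.66590539,  0.00383612,  0.60415286])}
wrist {'fovy': 63.72917172694042, 'cx': 321.9249225866534, 'cy': 202.02459297800112, 'eye': array([140.49939094, 534.40443187, 382.81728311]), 'orientation': array([2.88849993e+00, 4.68308032e-04, 1.18164943e+00])}
{'clock': 0.15, 'joints': array([ 1.11542067e+00,  3.00349288e-01,  1.52141065e+00,  8.65223687e-06,
        1.32071040e+00, -6.65865783e-02]), 'qd': array([ 0.00060957, -0.00088255, -0.00180143,  0.00022098, -0.00087553,
        0.00165984]), 'effort': array([ 1.47083923e-03, -5.31957328e+01, -3.52823424e+01,  7.08789658e-02,
        2.35958659e-02, -3.79902735e-05]), 'eef_pos': array([208.40638656, 508.80199318, 230.02524181]), 'eef_rot': array([-3.14071747e+00, -6.67615210e-05,  2.75280140e+00]), 'wrist_force': array([0.86648157, 0.26496067, 1.27832943]), 'moment': array([-0.04262788,  0.01376017, -0.00488948]), 'finger_force': 0.0, 'finger_gap': 93.90714340656969}
```

View pics/scene0.png

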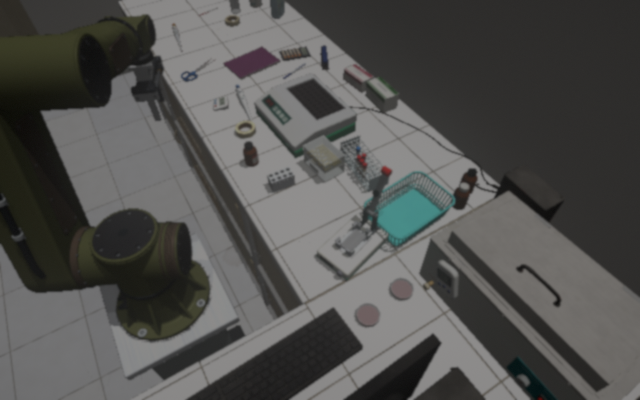

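View pics/side0.png

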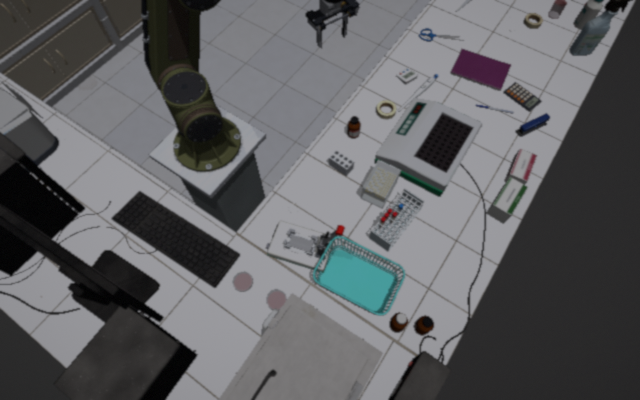

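The scene view shows the block at (281,178), the mixer at about (352,245) with the clamp leaning back, the red knob at (386,170), the dishes at (367,315) and (401,289), and a bottle at (250,153). In the side view the block is at (341,160), the mixer at (297,242) and the knob at (340,230).

Run:
```python
from h import *
for n,pts in(('scene',dict(block=(281,174),knob=(386,171),mix=(335,262),nest=(352,240),bench=(300,215),bottle=(250,147),d1=(367,315),d2=(401,289))),('side',dict(block=(341,158),knob=(340,230),mix=(277,250),nest=(296,240),bench=(300,200),bottle=(353,122),d1=(243,281),d2=(276,299)))):
    z=np.load(n+'0.npz'); c=cloud(n,z['d'])
    for k,(u,v) in pts.items(): print(n,k,c[v,u].round(0), z['d'][v,u])
a=cv2.imread('pics/scene0.png')[130:290,230:430]; b=cv2.imread('pics/side0.png')[130:290,230:430]
o=np.hstack([cv2.resize(x,None,fx=2,fy=2,interpolation=cv2.INTER_CUBIC) for x in(a,b)]); o=cv2.convertScaleAbs(o,alpha=1.5)
cv2.imwrite('pics/crop1.png',cv2.resize(o,(800,320)))
```

```text
scene block [465. 192.  54.] 1367.4893
scene knob [ 639. -108.  244.] 1109.4572
scene mix [ 445. -170.   39.] 1170.3025
scene nest [ 525. -134.   40.] 1215.8174
scene bench [452.  48.   5.] 1320.5635
scene bottle [422. 330.  84.] 1406.8632
scene d1 [ 440. -335.   14.] 1096.8749
scene d2 [ 561. -323.   16.] 1140.2262
side block [459. 199.  44.] 1503.3457
side knob [ 647. -107.  246.] 1160.0717
side mix [ 477. -198.   32.] 1361.1904
side nest [ 509. -139.   40.] 1366.9896
side bench [422.   0.  -0.] 1478.2417
side bottle [425. 324.  89.] 1519.4757
side d1 [ 446. -335.   12.] 1334.9434
side d2 [ 566. -323.   21.] 1300.124
```

View pics/crop1.png

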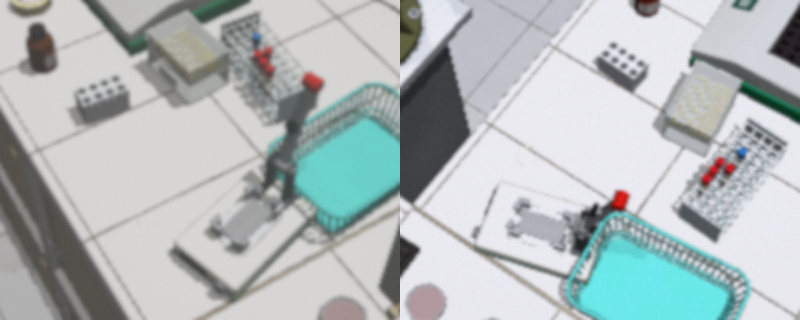

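The crop shows the block with its eight wells clear of obstacles, and the mixer with the nest open and the clamp leaning back. I'll move the wrist camera over the block.

Emit:
step_arm --series '[31,-39,4,0,0,31,-39,4,0,0,31,-39,4,0,0,31,-39,4,0,0,31,-39,4,0,0,31,-39,4,0,0,31,-39,4,0,0,31,-39,4,0,0,0,0,0,0,0,0,0,0,0,0]'

```text
clock: 1.4
eef_pos: [456.2, 197.2, 262.2]
eef_rot: [-3.141, -0.001, 2.752]
wrist_force: [0.1, -0.3, -0.4]
finger_gap: 94.1
finger_force: 0.0
```

Run:
```python
from h import *
s=manip.read_state(); print(s['clock'],s['eef_pos'],s['eef_rot'],s['joints'],s['wrist_force'])
b,d=manip.camera('wrist'); print(manip.camera_info('wrist')); cv2.imwrite('pics/w1.png',b); c=cloud('wrist',d); np.savez('w1.npz',b=b,c=c)
m=((c[...,2]>46)&(c[...,2]<58)).astype(np.uint8)
m=cv2.morphologyEx(m,cv2.MORPH_CLOSE,np.ones((25,25)))
n,l,st,ce=cv2.connectedComponentsWithStats(m)
for i in range(1,n):
    if st[i,4]<800: continue
    p=c[(l==i)&(c[...,2]>46)&(c[...,2]<58)]
    print(st[i],ce[i],np.median(p[:,2]),cv2.minAreaRect(p[:,:2].astype(np.float32)))
```

```text
1.4 [456.17448365 197.18078595 262.1734719 ] [-3.14136928e+00 -5.48214036e-04  2.75245464e+00] [ 3.34183786e-01  1.56997472e-01  1.62167240e+00  1.99685863e-04
  1.36348158e+00 -8.47515742e-01] [ 0.08674118 -0.26338898 -0.40795657]
{'fovy': 63.72917172694042, 'cx': 321.9249225866534, 'cy': 202.02459297800112, 'eye': array([388.04034362, 223.01678773, 415.14223076]), 'orientation': array([ 2.88887005e+00, -3.73975067e-04,  1.18231113e+00])}
[ 414  137  226   97 1183] [529.81403212 185.02451395] 52.10275353872396 ((546.9013671875, 410.0872802734375), (2.329789638519287, 268.75677490234375), 2.340606451034546)
[ 294  152   56   75 2548] [321.74254317 188.89835165] 48.75191058631657 ((462.60845947265625, 192.76126098632812), (44.14601135253906, 80.55938720703125), 85.8219985961914)
[ 264  348  145   52 2639] [348.51458886 375.47214854] 51.97967532854139 ((721.9395141601562, 109.10910034179688), (194.18115234375, 54.84813690185547), 85.92923736572266)
```

View pics/w1.png

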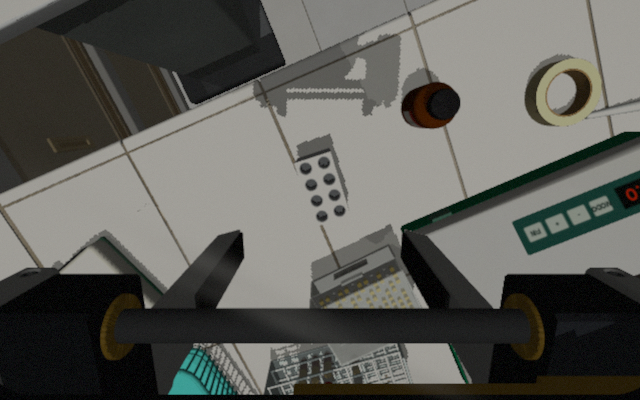

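The block's top reads as a 44.1 × 80.6 mm rectangle at z≈49, which matches its given size. It is centred at (462.6, 192.8) with its long side at −0.073 rad, so the tool needs to turn +0.316 rad.

Emit:
step_arm --series '[3.2,-2.2,-10,0.158,0,3.2,-2.2,-20,0.158,0,0,0,-40,0,0,0,0,-40,0,0,0,0,-40,0,0,0,0,-35,0,0,0,0,-25,0,0,0,0,-15,0,0,0,0,0,0,0,0,0,0,0,0,0,0,0,0,0.6,0,0,0,0,0.6,0,0,0,0,0.6,0,0,0,0,0.6,0,0,0,0,0.6,0,0,0,0,0.6,0,0,0,0,0.6]' --squeeze 25

```text
clock: 3.58
eef_pos: [462.9, 192.6, 37.5]
eef_rot: [3.141, 0.0, 3.069]
wrist_force: [0.1, 1.4, 0.3]
finger_gap: 43.9
finger_force: 25.0
```

Emit:
step_arm --series '[0,0,5,0,0.6,0,0,25,0,0.6,0,0,45,0,0.6,0,0,45,0,0.6,0,0,45,0,0.6,2,-25,15,0,0.6,2,-35,0,0,0.6,2,-35,0,0,0.6,2,-35,0,0,0.6,2,-35,0,0,0.6,2,-20,0,0,0.6,0,0,0,0,0.6,0,0,0,0,0.6]'

```text
clock: 5.2
eef_pos: [474.7, 8.0, 217.4]
eef_rot: [3.141, -0.0, 3.069]
wrist_force: [-0.1, -0.4, -3.2]
finger_gap: 44.3
finger_force: 25.0
```

Run:
```python
from h import *
s=manip.read_state(); print(s['clock'],s['eef_pos'],s['eef_rot'],s['finger_gap'],s['wrist_force'])
b,d=manip.camera('wrist'); cv2.imwrite('pics/w2.png',cv2.convertScaleAbs(b,alpha=1.3)); c=cloud('wrist',d); np.savez('w2.npz',b=b,c=c)
```

```text
5.2 [474.70815273   8.01406006 217.43482944] [ 3.14149463e+00 -3.07700283e-04  3.06887788e+00] 44.268722337236404 [-0.06994053 -0.38142408 -3.24387807]
```

View pics/w2.png

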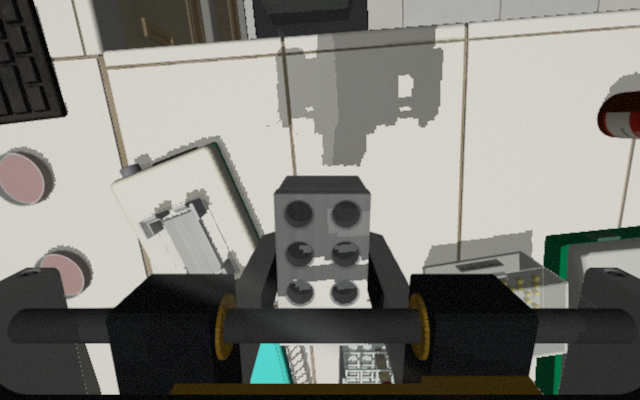

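The block is held squarely at image centre (322,240). The nest, at about (190,240), is partly hidden by the gripper, so I'll shift +x to clear it.

Emit:
step_arm --series '[25,2,10,0,0.6,25,2,10,0,0.6,20,0,0,0,0.6,0,0,0,0,0.6,0,0,0,0,0.6]'

```text
clock: 5.88
eef_pos: [544.3, 12.0, 237.2]
eef_rot: [-3.142, -0.001, 3.069]
wrist_force: [0.1, -0.9, -2.9]
finger_gap: 44.2
finger_force: 25.0
```

Run:
```python
from h import *
s=manip.read_state(); print(s['clock'],s['eef_pos'],s['eef_rot'])
b,d=manip.camera('wrist'); c=cloud('wrist',d); np.savez('w3.npz',b=b,c=c)
o=cv2.resize(b[40:340,60:360],(600,600),interpolation=cv2.INTER_CUBIC); cv2.imwrite('pics/w3.png',cv2.convertScaleAbs(o,alpha=1.2))
z=c[...,2]; reg=(c[...,0]>400)&(c[...,0]<640)&(c[...,1]>-230)&(c[...,1]<-60)
h,e=np.histogram(z[reg],bins=np.arange(-5,80,2)); print([(int(x),int(y)) for x,y in zip(e,h)])
m=(reg&(z>32)&(z<50)).astype(np.uint8); 
p=c[m>0]; print(cv2.minAreaRect(p[:,:2].astype(np.float32)))
```

```text
5.875 [544.28258887  12.01601102 237.18075139] [-3.14156737e+00 -8.01065637e-04  3.06941566e+00]
[(-5, 9), (-3, 854), (-1, 6002), (1, 1350), (3, 3), (5, 14), (7, 104), (9, 170), (11, 96), (13, 75), (15, 70), (17, 98), (19, 98), (21, 91), (23, 82), (25, 111), (27, 277), (29, 372), (31, 667), (33, 6242), (35, 4646), (37, 249), (39, 1154), (41, 1539), (43, 109), (45, 104), (47, 102), (49, 113), (51, 109), (53, 100), (55, 191), (57, 192), (59, 214), (61, 403), (63, 117), (65, 169), (67, 322), (69, 61), (71, 34), (73, 31), (75, 33), (77, 27)]
((527.9267578125, -149.9764404296875), (196.744873046875, 156.9970703125), 9.543468475341797)
```

View pics/w3.png

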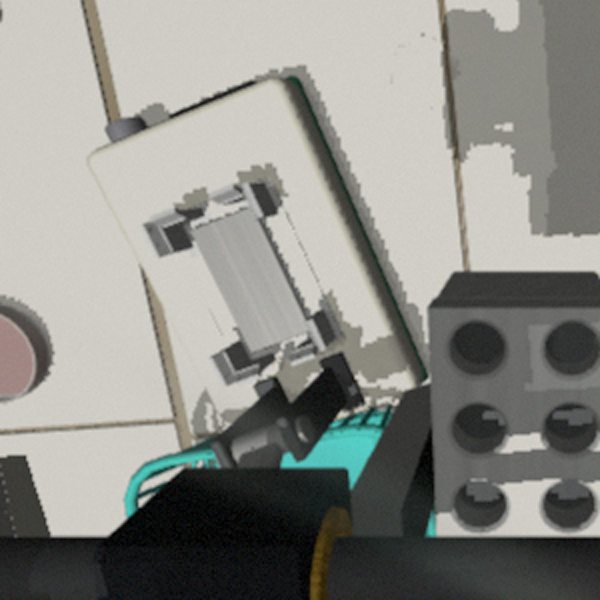

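The mixer is clear here, with the plate centred near (252,280) in the crop, the four corner guides around it and the hinge toward (290,420). Next I'll measure the plate and guides.

Run:
```python
from h import *
f=np.load('w3.npz'); c=f['c']; z=c[...,2]
reg=(c[...,0]>430)&(c[...,0]<600)&(c[...,1]>-210)&(c[...,1]<-60)
def comps(lo,hi,mn,k=0):
    m=(reg&(z>lo)&(z<hi)).astype(np.uint8)
    if k: m=cv2.morphologyEx(m,cv2.MORPH_OPEN,np.ones((k,k)))
    n,l,st,ce=cv2.connectedComponentsWithStats(m)
    for i in range(1,n):
        if st[i,4]<mn: continue
        p=c[l==i]; print(lo,hi,st[i,4],ce[i].round(),p.mean(0).round(1),np.percentile(z[l==i],[5,50,95]).round(1),cv2.minAreaRect(p[:,:2].astype(np.float32)))
comps(39,44.5,60,3); comps(32,38.5,200,3); comps(55,63.5,15); comps(63.5,72,15)
for n in('scene','side'):
    q=np.load(n+'0.npz'); C=cloud(n,q['d']); zz=C[...,2]
    r=(C[...,0]>430)&(C[...,0]<560)&(C[...,1]>-210)&(C[...,1]<-80)
    m=(r&(zz>30)&(zz<39)); print(n,'top',np.median(zz[m]),cv2.minAreaRect(C[m][:,:2].astype(np.float32)))
    hsv=cv2.cvtColor(q['b'],cv2.COLOR_BGR2HSV); red=(((hsv[...,0]<8)|(hsv[...,0]>172))&(hsv[...,1]>150)&(hsv[...,2]>60)&(C[...,2]>200)&(C[...,2]<280)&(C[...,0]<720)&(C[...,0]>580)&(C[...,1]<0))
    v,u=np.nonzero(red); print('knob',len(u),u.mean(),v.mean(),C[red].mean(0),C[red].min(0),C[red].max(0))
```

```text
39 44.5 2252 [185. 180.] [ 525.2 -139.9   41.2] [40.  41.3 42.4] ((526.094482421875, -139.89712524414062), (73.90137481689453, 38.727569580078125), 16.617998123168945)
39 44.5 103 [227. 224.] [ 579.3 -101.2   40.3] [39.2 40.1 42. ] ((579.9326782226562, -101.90731811523438), (14.281427383422852, 13.490230560302734), 18.26589584350586)
32 38.5 10842 [185. 161.] [ 506.9 -138.2   34.8] [33.3 34.9 36.4] ((524.82275390625, -139.889404296875), (184.01475524902344, 117.47969818115234), 16.35579490661621)
55 63.5 199 [178. 139.] [ 479.9 -130.7   60.2] [55.9 61.2 63. ] ((483.40997314453125, -131.5398712158203), (20.29759407043457, 20.736141204833984), 17.929988861083984)
55 63.5 287 [140. 155.] [ 493.7 -172.5   59.8] [55.9 60.1 62.9] ((494.72216796875, -170.04776000976562), (20.08523178100586, 21.936586380004883), 17.080886840820312)
55 63.5 178 [214. 213.] [ 559.5 -107.3   60.1] [55.8 61.  63. ] ((557.447998046875, -110.0739517211914), (19.770414352416992, 21.54787254333496), 19.580989837646484)
55 63.5 248 [176. 225.] [ 570.7 -150.    59.8] [56.  60.1 62.8] ((568.835205078125, -148.217407226
[... 640 characters left out ...]
5673828125, -134.91622924804688), (13.679466247558594, 4.3329176902771), 35.16875076293945)
scene top 36.406791580030585 ((497.126220703125, -145.66455078125), (133.67076110839844, 124.36369323730469), 7.012077808380127)
knob 19 386.2105263157895 169.94736842105263 [ 640.48721987 -106.56467495  245.93121786] [ 635.01298253 -113.4263702   243.56796154] [645.84206999 -96.88718149 249.19015458]
side top 35.12283618954757 ((496.1977844238281, -145.73446655273438), (130.46356201171875, 127.56278991699219), 1.4795022010803223)
knob 51 339.5098039215686 230.01960784313727 [ 645.11129144 -107.55004777  243.76559044] [ 636.8092167  -118.59382289  235.75899019] [654.93071193 -93.82090408 249.08389793]
```

Run:
```python
from h import *
f=np.load('w3.npz'); c=f['c']; T=np.array([544.28,12.02,237.18]); Rt=R.from_euler('xyz',[np.pi,0,3.0694]).as_matrix()
q=(c-T)@Rt   # tool coordinates
m=(np.abs(q[...,0])<60)&(np.abs(q[...,1])<30)&(q[...,2]>-20)&(q[...,2]<45)
top=m&(np.abs(q[...,2]+13)<4)
p=q[top]; print(len(p),np.median(p[:,2]),p.min(0),p.max(0))
for x in range(0,44,4):
    s=p[(p[:,0]>x)&(p[:,0]<x+4)]
    if len(s): print(x,len(s),s[:,1].min().round(1),s[:,1].max().round(1))
g=cv2.cvtColor(f['b'],cv2.COLOR_BGR2GRAY); 
# edge positions on the top plane by colour step: cast rays
r=np.nonzero(top[:,330])[0]; print(r.min(),r.max()); print(g[165:195,330]); 
for row in(230,250): print(row,np.nonzero(top[row])[0][[0,-1]],g[row,262:290],g[row,355:385])
```

```text
8270 -11.33027265730179 [-40.39519745 -29.9585771  -16.98509594] [40.74986332 29.97979279 -9.0059451 ]
0 738 -24.4 19.7
4 533 -25.8 20.5
8 570 -30.0 30.0
12 381 -24.5 19.7
16 680 -24.3 19.6
20 776 -24.1 19.4
24 539 -24.4 19.7
28 357 -24.3 19.6
32 418 -24.1 19.5
36 788 -24.3 19.8
40 186 -24.3 19.6
193 345
[171 170 171 173 171 170 172 171 172 172 137  66  46  48  49  49  45  48
  48  47  47  46  47  52  49  47  46  46  59  82]
230 [275 368] [172 172 165 152 133  97  66  56  47  60 109 154 160 118  84  85  86  89
  88  88  86  90  85  86  84  87  85  85] [106 106 104 105 107 107 107 108 105 107 104 103 106 105 137 163 171 171
 171 172 172 173 172 170 171 172 172 171 172 172]
250 [275 367] [42 46 44 43 44 44 43 44 45 46 43 44 45 59 75 83 83 87 88 89 86 87 81 75
 61 46 35 31] [73 55 51 64 75 83 89 88 89 88 87 90 89 79 55 45 49 45 45 43 43 45 44 45
 43 41 44 43 45 46]
```

The held block's front and sides are visible in the wrist view. Since it must be centred between the fingers, this camera reads about 2.35 mm low along tool y and 1.2 mm low in z. Corrected, the nest is at about (526.3, −137.6) with yaw 0.286. I'll move above it and check the fit.

Emit:
step_arm --series '[-10,-5,0,0.12,0.6,-8,-30,0,0.12,0.6,0,-40,0,0.12,0.6,0,-40,0,0,0.6,0,-34.6,0,0,0.6,0,0,-25,0,0.6,0,0,-40,0,0.6,0,0,-35,0,0.6,0,0,-13,0,0.6,0,0,0,0,0.6,0,0,0,0,0.6]'

```text
clock: 7.3
eef_pos: [527.5, -138.2, 126.0]
eef_rot: [-3.14, 0.002, -2.854]
wrist_force: [-0.1, 0.1, -3.7]
finger_gap: 43.9
finger_force: 25.0
```

Run:
```python
from h import *
s=manip.read_state(); print(s['clock'],s['eef_pos'],s['eef_rot'],s['finger_gap'],s['joints'])
o=[]
for n in('wrist','scene','side'):
    b,d=manip.camera(n); np.savez(n+'4.npz',b=b,d=d,c=cloud(n,d),T=s['eef_pos'],r=s['eef_rot'])
    u,v=(320,190) if n=='wrist' else map(int,proj(n,[526,-138,75]))
    h=110 if n=='wrist' else 40
    v=max(v,h);o.append(cv2.resize(b[v-h:v+h,u-h:u+h],(260,260),interpolation=cv2.INTER_CUBIC))
cv2.imwrite('pics/v4.png',cv2.convertScaleAbs(np.hstack(o),alpha=1.4))
```

```text
7.3 [ 527.48751747 -138.20521186  125.99677582] [-3.14025800e+00  1.85583008e-03 -2.85428925e+00] 43.86760059729203 [-3.23403961e-01  3.97138303e-01  1.64792791e+00 -3.28478751e-05
  1.09424071e+00 -2.18148742e+00]
```

View pics/v4.png

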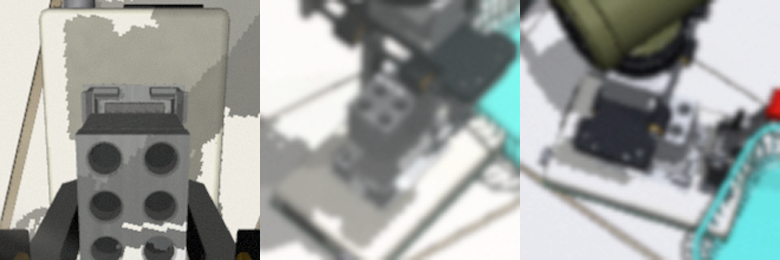

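In the wrist view (left panel) the block hangs just above the plate, with the two near guides visible either side at about (95,100) and (172,100). Next I'll compare guides and block in tool coordinates.

Run:
```python
from h import *
b,d=manip.camera('wrist'); s=manip.read_state(); T=s['eef_pos']; print(s['clock'],T,s['eef_rot'])
c=cloud('wrist',d); Rt=R.from_euler('xyz',s['eef_rot']).as_matrix()
q=(c-T)@Rt; z=c[...,2]; print('z tool axis',Rt[:,2])
bl=(np.abs(q[...,1])<32)&(np.abs(q[...,2]+12)<4)&(q[...,0]>16)&(q[...,0]<44)
p=q[bl]; print('block y',np.percentile(p[:,1],[.3,99.7]),'x',p[:,0].max(),'z',np.median(p[:,2]))
def comps(lo,hi,mn):
    m=((np.abs(q[...,1])<60)&(q[...,0]>20)&(q[...,0]<100)&(z>lo)&(z<hi)).astype(np.uint8)
    n,l,st,ce=cv2.connectedComponentsWithStats(m)
    for i in range(1,n):
        if st[i,4]>mn: p=q[l==i]; print(lo,hi,st[i,4],ce[i].round(),p.min(0).round(1),p.max(0).round(1),np.percentile(z[l==i],[5,50,95]).round(1))
comps(47,66,20); comps(38.5,45,30)
m=(np.abs(q[...,1])<75)&(q[...,0]>20)&(q[...,0]<140)&(z>33)&(z<37.5); p=q[m]; print('mixer top',np.median(z[m]),p.min(0),p.max(0))
w=c[m]; print(cv2.minAreaRect(w[:,:2].astype(np.float32)))
```

```text
7.5 [ 527.18796278 -138.13293057  125.27306225] [-3.14081599e+00  1.09963375e-03 -2.85434735e+00]
z tool axis [ 1.27461611e-03 -4.33301492e-04 -9.99999094e-01]
block y [-23.80933556  20.02285906] x 41.45505141265552 z -11.12477451405683
47 66 460 [290. 165.] [ 30.6 -31.6  61.3] [ 49.9 -10.5  78.2] [55.  60.8 63. ]
47 66 474 [356. 166.] [30.5  8.4 60.8] [49.8 29.5 78. ] [54.7 60.9 62.9]
38.5 45 405 [323. 172.] [ 33.1 -19.5  82.1] [38.7 17.9 86.2] [39.7 40.9 42. ]
mixer top 34.48075303511851 [ 20.11368813 -58.68625065  87.74508041] [98.67390448 56.78698414 92.28175823]
((470.6106872558594, -155.91299438476562), (78.52900695800781, 115.46714782714844), 16.43796157836914)
```

Emit:
step_arm --series '[0,0,0,0,0.6,0,0,0,0,0.6,0,0,0,0,0.6]'

```text
clock: 7.88
eef_pos: [526.9, -138.1, 124.4]
eef_rot: [3.142, -0.0, -2.854]
wrist_force: [-0.3, -0.1, -3.0]
finger_gap: 44.3
finger_force: 25.0
```

Emit:
step_arm --series '[0.3,0.9,-10,0,0.6,0,0,-12,0,0.6,0,0,-5,0,0.6,0,0,-3,0,0.6,0,0,0,0,0.6,0,0,0,0,0.6]'

```text
clock: 8.62
eef_pos: [527.3, -137.2, 94.7]
eef_rot: [-3.141, 0.0, -2.854]
wrist_force: [0.5, -0.2, -2.7]
finger_gap: 43.6
finger_force: 25.0
```

Emit:
step_arm --series '[0,0,-3,0,0.6,0,0,-3,0,0.6,0,0,-2,0,0.6,0,0,-1,0,0.6,0,0,0,0,0.6,0,0,0,0,0.6]'

```text
clock: 9.38
eef_pos: [527.2, -137.2, 85.5]
eef_rot: [-3.142, 0.0, -2.854]
wrist_force: [-0.0, 0.5, -3.6]
finger_gap: 43.5
finger_force: 25.0
```

Emit:
step_arm --series '[0,0,-1.5,0,0.6,0,0,-1.5,0,0.6,0,0,-1,0,0.6,0,0,0,0,0.6,0,0,0,0,0.6]'

```text
clock: 10.0
eef_pos: [527.2, -137.2, 81.5]
eef_rot: [3.142, 0.0, -2.854]
wrist_force: [-0.5, 0.2, -2.2]
finger_gap: 44.1
finger_force: 25.0
```

Emit:
step_arm --series '[0,0,-1,0,0.6,0,0,-1,0,0.6,0,0,0,0,0.6]'

```text
clock: 10.38
eef_pos: [527.3, -137.2, 79.7]
eef_rot: [-3.141, 0.0, -2.854]
wrist_force: [-2.2, 0.5, 1.9]
finger_gap: 44.0
finger_force: 25.0
```

Emit:
step_arm --series '[0,0,-1,0,0.6,0,0,0,0,0.6,0,0,0,0,0.6]'

```text
clock: 10.75
eef_pos: [527.3, -137.2, 78.7]
eef_rot: [-3.141, 0.0, -2.854]
wrist_force: [-2.6, 0.8, 5.5]
finger_gap: 43.8
finger_force: 25.0
```

Emit:
step_arm --series '[0,0,-1,0,0.6,0,0,0,0,0.6,0,0,0,0,0.6]'

```text
clock: 11.12
eef_pos: [527.3, -137.2, 77.6]
eef_rot: [-3.141, 0.0, -2.854]
wrist_force: [-2.2, 1.9, 4.3]
finger_gap: 43.7
finger_force: 25.0
```

The block touched the plate at about TCP z 80, as predicted, and the plate is now yielding at about 9 N including the weight. I'll keep pressing to the stop.

Emit:
step_arm --series '[0,0,-1,0,0.6,0,0,0,0,0.6,0,0,0,0,0.6]' --squeeze 45

```text
clock: 11.5
eef_pos: [527.2, -137.1, 76.5]
eef_rot: [-3.142, 0.0, -2.854]
wrist_force: [-1.4, 1.4, 3.6]
finger_gap: 43.8
finger_force: 45.0
```

Emit:
step_arm --series '[0,0,-1,0,0.6,0,0,0,0,0.6,0,0,0,0,0.6]'

```text
clock: 11.88
eef_pos: [527.3, -137.2, 76.4]
eef_rot: [-3.141, 0.0, -2.854]
wrist_force: [-7.6, 3.1, 15.8]
finger_gap: 44.2
finger_force: 45.0
```

Emit:
step_arm --series '[0,0,-1,0,0.6,0,0,0,0,0.6,0,0,0,0,0.6]'

```text
clock: 12.25
eef_pos: [527.4, -137.2, 76.3]
eef_rot: [-3.141, 0.001, -2.854]
wrist_force: [-11.4, 3.7, 26.7]
finger_gap: 43.8
finger_force: 45.0
```

The force jumped from 4 to 27 N with no further travel, so the block has reached a stop at TCP z 76.4, with its underside at about 39. I'll relax, release, and then check by pressing on the top centre with closed fingers.

Emit:
step_arm --series '[0,0,1.8,0,0.6,0,0,0,0,0.6,0,0,0,0,0.35,0,0,0,0,0.35,0,0,0,0,0.35,0,0,0,0,0.35]'

```text
clock: 13.0
eef_pos: [527.2, -137.2, 76.2]
eef_rot: [3.142, -0.0, -2.854]
wrist_force: [-0.7, -0.6, -0.2]
finger_gap: 61.0
finger_force: 0.0
```

Emit:
step_arm --series '[0,0,10,0,0.35,0,0,20,0,0.35,0,0,25,0,0.35,0,0,0,0,1,0,0,0,0,1,0,0,0,0,1,0,0,0,0,1,0,0,0,0,1,0,0,0,0,1]' --squeeze 20

```text
clock: 14.12
eef_pos: [527.1, -137.2, 131.1]
eef_rot: [3.141, -0.0, -2.854]
wrist_force: [-0.4, 0.1, -0.4]
finger_gap: 4.7
finger_force: 0.0
```

Run:
```python
from h import *
b,d=manip.camera('wrist'); s=manip.read_state(); T=s['eef_pos']; print(s['clock'],T,s['finger_gap'])
c=cloud('wrist',d); Rt=R.from_euler('xyz',s['eef_rot']).as_matrix(); q=(c-T)@Rt; z=c[...,2]
m=(np.abs(q[...,0])<45)&(np.abs(q[...,1])<30)&(z>80)&(z<95)
p=q[m]; print(len(p),p.min(0),p.max(0),np.median(z[m]))
A=np.c_[p[:,:2],np.ones(len(p))]; zz=z[m]; k=np.abs(zz-np.median(zz))<2.5; print('tilt fit',np.linalg.lstsq(A[k],zz[k],rcond=None)[0])
m=(np.abs(q[...,1])<75)&(q[...,0]>52)&(q[...,0]<100)&(z>31)&(z<38); print('mixer top',np.median(z[m]))
cv2.imwrite('pics/w5.png',b)
```

```text
14.175 [ 527.17786585 -137.15518507  131.15901838] 1.767312811270685
3999 [-39.28571972 -24.08286303  41.11881434] [41.22786772 20.08458243 51.15788816] 87.58406526915496
tilt fit [-1.35023519e-03  8.41607767e-04  8.76509698e+01]
mixer top 34.61150859332895
```

View pics/w5.png

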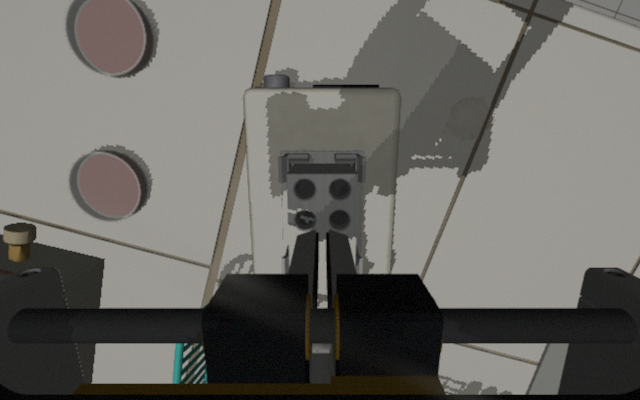

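The block sits level between the guides in the picture, near (325,195). Its corrected top is at about 89, so its bottom is at about 39. Now I'll press on the top.

Emit:
step_arm --series '[0,0,-10,0,1,0,0,-4,0,1,0,0,-2,0,1,0,0,-1,0,1,0,0,0,0,1,0,0,0,0,1]'

```text
clock: 14.92
eef_pos: [527.3, -137.2, 114.4]
eef_rot: [-3.141, 0.0, -2.854]
wrist_force: [-0.2, 0.1, -0.3]
finger_gap: 0.1
finger_force: 0.0
```

Emit:
step_arm --series '[0,0,-1,0,1,0,0,0,0,1,0,0,0,0,1]'

```text
clock: 15.3
eef_pos: [527.4, -137.2, 114.2]
eef_rot: [-3.141, 0.001, -2.854]
wrist_force: [-3.1, 0.6, 10.1]
finger_gap: 0.5
finger_force: 4.8
```

Emit:
step_arm --series '[0,0,-1,0,1,0,0,0,0,1,0,0,0,0,1]'

```text
clock: 15.68
eef_pos: [527.6, -137.3, 114.1]
eef_rot: [-3.14, 0.002, -2.854]
wrist_force: [-6.4, 3.1, 18.7]
finger_gap: 1.0
finger_force: 9.3
```

The press from above reached 19 N with no travel, so the block is seated and the nest is at z≈39. From the nest, the hinge is at about (596.2, −116.8, 105), and the knob is at about (641.5, −103.5, 237) with θ≈1.92. Next I'll move above the knob.

Emit:
step_arm --series '[0,0,10,0,1,0,0,35,0,0.5,0,0,45,0,0,0,0,45,0,0,0,0,45,0,0,4,1,10,0,0,30,9,0,0,0,35,10,0,0,0,30,9,0,0,0,15,5,0,0,0,0,0,0,0,0,0,0,0,0,0,0,0,0,0,0]'

```text
clock: 17.3
eef_pos: [640.7, -103.5, 302.5]
eef_rot: [-3.141, 0.0, -2.855]
wrist_force: [-0.7, 0.4, -0.1]
finger_gap: 93.9
finger_force: 0.0
```

Run:
```python
from h import *
s=manip.read_state(); T=s['eef_pos']; print(s['clock'],T,s['eef_rot'],s['finger_gap'],s['joints'])
b,d=manip.camera('wrist'); c=cloud('wrist',d)
def red(b,c):
    h=cv2.cvtColor(b,cv2.COLOR_BGR2HSV); return ((h[...,0]<8)|(h[...,0]>172))&(h[...,1]>130)&(h[...,2]>50)&(c[...,2]>200)&(c[...,2]<280)&(abs(c[...,0]-640)<60)&(abs(c[...,1]+105)<50)
m=red(b,c); p=c[m]; print(m.sum(), p.min(0) if len(p) else '',p.max(0) if len(p) else '')
if len(p):
    Rt=R.from_euler('xyz',s['eef_rot']).as_matrix(); q=(p-T)@Rt; print('tool',np.percentile(q,[1,50,99],axis=0).round(1))
cv2.imwrite('pics/w6.png',b)
```

```text
17.3 [ 640.7112194  -103.45707464  302.4855453 ] [-3.14147746e+00  1.73634164e-04 -2.85483099e+00] 93.91837821994892 [-2.16507412e-01  4.93608006e-01  1.09002822e+00 -1.71738248e-05
  1.55774877e+00 -2.07406517e+00]
982 [ 630.33083076 -119.02784725  220.56019175] [653.11734732 -91.3973521  246.63065941]
tool [[ -9.2 -14.1  56.4]
 [  1.5  -2.3  58.8]
 [  8.5  10.3  68.4]]
```

View pics/w6.png

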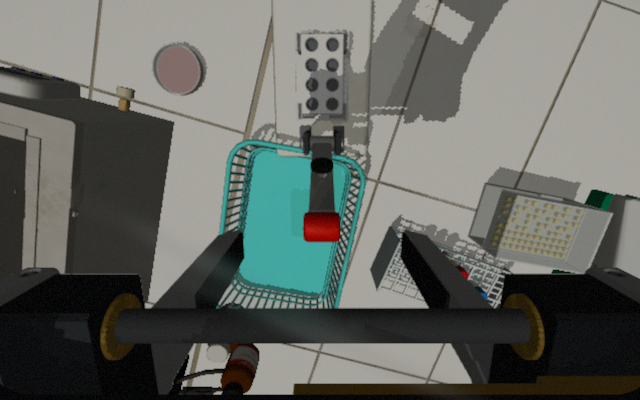

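The knob is centred between the fingers in the view, at (321,227), and the block is seated behind it at (322,75). I'll lower and pinch.

Emit:
step_arm --series '[1.5,0.5,-20,0,0,0,0,-25,0,0,0,0,-15,0,0,0,0,0,0,0,0,0,0,0,0.85,0,0,0,0,0.85,0,0,0,0,0.85,0,0,0,0,0.85,0,0,0,0,0.85,0,0,0,0,0.85]' --squeeze 12

```text
clock: 18.6
eef_pos: [642.7, -102.7, 242.2]
eef_rot: [3.142, -0.0, -2.854]
wrist_force: [-0.2, -0.5, -0.5]
finger_gap: 37.8
finger_force: 0.0
```

Run:
```python
import numpy as np
ux=np.array([.959,.283]);y=.287
ux=np.array([np.cos(y),np.sin(y)])
N=18; th=np.linspace(1.924,-0.005,N+1)
P=np.array([[*( -140*np.cos(t)*ux),140*np.sin(t)] for t in th])
print(np.diff(P,axis=0).round(1).tolist()); print(P.round(1)[[9,18]]-P[0].round(1))
```

```text
[[-13.7, -4.1, 4.4], [-14.1, -4.2, 2.9], [-14.3, -4.2, 1.3], [-14.4, -4.2, -0.3], [-14.3, -4.2, -1.9], [-14.0, -4.1, -3.5], [-13.5, -4.0, -5.0], [-12.9, -3.8, -6.5], [-12.2, -3.6, -7.9], [-11.3, -3.3, -9.3], [-10.3, -3.0, -10.5], [-9.2, -2.7, -11.6], [-7.9, -2.3, -12.5], [-6.6, -1.9, -13.3], [-5.2, -1.5, -14.0], [-3.7, -1.1, -14.5], [-2.2, -0.7, -14.8], [-0.7, -0.2, -15.0]]
[[-123.5  -36.4  -16.8]
 [-180.7  -53.3 -132.1]]
```

Still closing; I'll finish the pinch.

Emit:
step_arm --series '[0,0,0,0,0.85,0,0,0,0,0.85,0,0,0,0,0.85,0,0,0,0,0.85]'

```text
clock: 19.1
eef_pos: [642.8, -103.2, 242.3]
eef_rot: [-3.141, 0.0, -2.855]
wrist_force: [2.1, -4.9, -0.8]
finger_gap: 26.0
finger_force: 12.0
```

Emit:
step_arm --series '[-6.5,-2.5,2.2,0,0.85,-7.1,-2.1,2.2,0,0.85,-14.1,-4.2,2.9,0,0.85,-14.3,-4.2,1.3,0,0.85,-14.4,-4.2,-0.3,0,0.85,-14.3,-4.2,-1.9,0,0.85,-14.0,-4.1,-3.5,0,0.85,-13.5,-4.0,-5.0,0,0.85,-12.9,-3.8,-6.5,0,0.85,-12.2,-3.6,-7.9,0,0.85,0,0,0,0,0.85,0,0,0,0,0.85]'

```text
clock: 20.6
eef_pos: [518.6, -139.9, 226.3]
eef_rot: [-3.141, -0.001, -2.855]
wrist_force: [-6.4, -3.6, 6.0]
finger_gap: 26.1
finger_force: 12.0
```

Emit:
step_arm --series '[-11.3,-3.3,-9.3,0,0.85,-10.3,-3.0,-10.5,0,0.85,-9.2,-2.7,-11.6,0,0.85,-7.9,-2.3,-12.5,0,0.85,-6.6,-1.9,-13.3,0,0.85,-5.2,-1.5,-14.0,0,0.85,-3.7,-1.1,-14.5,0,0.85,-2.2,-0.7,-14.8,0,0.85,0,0,0,0,0.85,0,0,0,0,0.85]'

```text
clock: 21.85
eef_pos: [462.4, -156.4, 124.5]
eef_rot: [-3.142, -0.001, -2.854]
wrist_force: [-0.7, -7.2, -2.0]
finger_gap: 25.6
finger_force: 12.0
```

Emit:
step_arm --series '[-0.5,-0.2,-7,0,0.85,0,0,-5,0,0.85,0,0,-1,0,0.85,0,0,0,0,0.85,0,0,0,0,0.85]'

```text
clock: 22.48
eef_pos: [461.9, -156.6, 111.7]
eef_rot: [-3.142, -0.001, -2.854]
wrist_force: [-3.0, -7.5, -1.2]
finger_gap: 25.9
finger_force: 12.0
```

Emit:
step_arm --series '[0,0,-1,0,0.85,0,0,0,0,0.85,0,0,0,0,0.85]'

```text
clock: 22.85
eef_pos: [461.9, -156.6, 110.7]
eef_rot: [-3.142, -0.001, -2.854]
wrist_force: [-3.2, -7.2, -1.1]
finger_gap: 26.1
finger_force: 12.0
```

Emit:
step_arm --series '[0,0,-1,0,0.85,0,0,0,0,0.85,0,0,0,0,0.85]'

```text
clock: 23.22
eef_pos: [461.9, -156.6, 109.8]
eef_rot: [-3.142, -0.001, -2.854]
wrist_force: [-3.1, -6.8, -0.8]
finger_gap: 26.2
finger_force: 12.0
```

Emit:
step_arm --series '[0,0,-1,0,0.85,0,0,0,0,0.85,0,0,0,0,0.85]'

```text
clock: 23.6
eef_pos: [461.9, -156.6, 108.8]
eef_rot: [-3.142, -0.001, -2.854]
wrist_force: [-2.5, -6.4, -1.2]
finger_gap: 25.8
finger_force: 12.0
```

Emit:
step_arm --series '[0,0,-1,0,0.85,0,0,0,0,0.85,0,0,0,0,0.85]'

```text
clock: 23.98
eef_pos: [461.9, -156.6, 107.8]
eef_rot: [-3.142, -0.001, -2.854]
wrist_force: [-2.6, -6.6, -1.0]
finger_gap: 25.9
finger_force: 12.0
```

Run:
```python
from h import *
s=manip.read_state(); T=s['eef_pos']; print(s['clock'],T,s['wrist_force'])
b,d=manip.camera('wrist'); c=cloud('wrist',d); np.savez('w7.npz',b=b,c=c)
h=cv2.cvtColor(b,cv2.COLOR_BGR2HSV); m=((h[...,0]<8)|(h[...,0]>172))&(h[...,1]>130)&(h[...,2]>50)&(np.hypot(c[...,0]-462,c[...,1]+156)<40)
p=c[m];print(m.sum()); q=(p-T)@R.from_euler('xyz',s['eef_rot']).as_matrix(); print(np.percentile(q,[1,50,99],axis=0).round(1), np.percentile(p[:,2],[1,50,99]))
cv2.imwrite('pics/w7.png',b)
```

```text
23.975 [ 461.946567   -156.57359168  107.77084883] [-2.61933061 -6.58442887 -1.00203554]
1941
[[ -6.3 -13.7 -12. ]
 [  5.4  -1.6  -9.6]
 [ 12.3  10.5  -2.1]] [109.83437777 117.39946141 119.81827135]
```

View pics/w7.png

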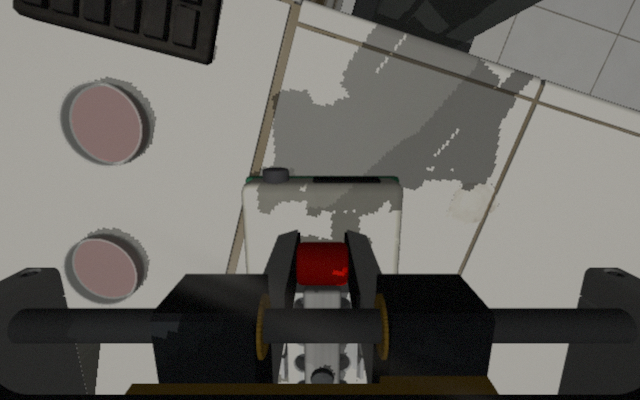

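The knob, at (322,263), is pinched but sits about 8 mm high in the fingers. Its centre is at z≈110 against about 105 expected when closed, and there is no stop force yet. I'll keep going down.

Emit:
step_arm --series '[0,0,-1.5,0,0.85,0,0,-1.5,0,0.85,0,0,0,0,0.85,0,0,0,0,0.85]'

```text
clock: 24.52
eef_pos: [462.0, -156.5, 104.8]
eef_rot: [-3.142, -0.001, -2.854]
wrist_force: [-1.7, -6.8, -1.7]
finger_gap: 25.8
finger_force: 12.0
```

Emit:
step_arm --series '[0,0,-1.5,0,0.85,0,0,-1.5,0,0.85,0,0,0,0,0.85,0,0,0,0,0.85]'

```text
clock: 25.02
eef_pos: [462.3, -156.5, 102.7]
eef_rot: [-3.141, -0.0, -2.854]
wrist_force: [-5.6, -3.3, 10.4]
finger_gap: 26.1
finger_force: 12.0
```

```bash
cat > knob.py <<'E'
from h import *
s=manip.read_state(); T=s['eef_pos']; print(s['clock'],T,s['wrist_force'])
b,d=manip.camera('wrist'); c=cloud('wrist',d)
h=cv2.cvtColor(b,cv2.COLOR_BGR2HSV); m=((h[...,0]<8)|(h[...,0]>172))&(h[...,1]>130)&(h[...,2]>50)&(np.hypot(c[...,0]-462,c[...,1]+156)<40)
p=c[m]; print(m.sum(),'knob top (add 1.3):',np.percentile(p[:,2],[1,50,99]))
# arm's top along nest x
e=c-np.array([527.2,-137.2,39.1]); a=.287; X=e[...,0]*np.cos(a)+e[...,1]*np.sin(a); Y=-e[...,0]*np.sin(a)+e[...,1]*np.cos(a)
for x in range(-60,80,8):
    k=(X>x)&(X<x+8)&(abs(Y+2)<6)&(c[...,2]>70)&(c[...,2]<150)
    if k.sum()>8: print(x+4,k.sum(),np.median(c[k][:,2]).round(1))
E
python3 knob.py
```

```text
25.025 [ 462.31048618 -156.482205    102.69633171] [-5.60457329 -3.29705165 10.39739559]
1969 knob top (add 1.3): [104.87739449 112.53242948 114.91428081]
-56 302 106.4
-48 236 107.2
-40 19 73.7
-24 164 107.4
-16 280 107.4
-8 387 108.4
0 45 111.3
```

The clamp has stopped with 10 N on it. The knob centre is at about 105, so the arm is level (θ≈0). I'll unload, open and retreat upward.

Emit:
step_arm --series '[0,0,0.6,0,0.85,0,0,0,0,0.4,0,0,0,0,0.4,0,0,0,0,0.4,0,0,0,0,0.4,0,0,0,0,0.4,0,0,10,0,0.4,0,0,25,0,0.4,0,0,40,0,0.4,0,0,0,0,0.4,0,0,0,0,0.4]'

```text
clock: 26.45
eef_pos: [462.3, -156.2, 177.6]
eef_rot: [3.141, -0.0, -2.854]
wrist_force: [-0.4, -0.1, -0.7]
finger_gap: 56.6
finger_force: 0.0
```

```bash
python3 knob.py
python3 - <<'E'
from h import *
b,d=manip.camera('wrist'); cv2.imwrite('pics/w8.png',b)
E
```

```text
26.45 [ 462.27772826 -156.16998887  177.61586876] [-0.42523874 -0.10830469 -0.68447274]
995 knob top (add 1.3): [103.04825457 112.26271015 114.88136565]
-56 138 106.3
-48 171 107.1
-40 155 107.1
-32 147 107.2
-24 141 107.2
-16 139 107.0
-8 185 108.0
0 59 111.2
32 31 107.2
40 124 107.2
48 127 107.1
56 121 107.3
64 172 108.6
72 23 110.4
```

View pics/w8.png

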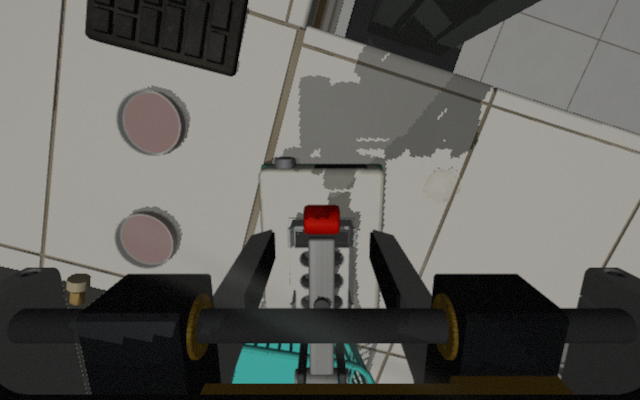

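The arm's top is level at 107.1–107.2 along its length, and the clamp (knob at (321,220)) is down on the seated block. The dishes are untouched and the gripper is clear.

```bash
python3 -c "
from cell import manip
print(manip.sign_off())"
```

```text
the job is handed in; nothing more can be done
None
```

The job is handed in at about 26.5 s: the block was pressed down to its bottom stop with the clamp open, then the clamp was swung fully down onto it and released; I never touched the bottles or dishes.

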